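Snap ring onto the clutch spindle

TASK

Press the pedal of the small blue spring press down to its stop, so that it stays down and the groove of the spindle lies bare above the white gear. Then take the red-handled snap-ring pliers out of their rest, squeeze them fully so that the ring on their tips spreads, and slide the ring gently from above over the spindle until it lies on the gear's hub, level with the groove. Finish while holding it there, pliers upright in the gripper and still squeezed, and leave the other things on the bench alone.

Things in the scene. Friction and masses are not known exactly. Their poses are not given: they have to be found in the camera images.
- pedal_pad (a point): Centre of the top of the black ribbed rubber pad (38 x 42 mm) at the free front end of the steel pedal, 89 mm above the bench when up, 65 mm when down; 120 mm in front of the hinge, 75 mm in front of the spindle. Push straight down with closed fingertips, right to the stop: it resists with 4 to 12 N. At the stop a spring catch clicks over the lever and keeps it down. x points along the lever to the hinge.
- pedal (a joint): Pedal hinge, rad: 0 = up as found, 0.20 = down at its stop (24 mm lower at the pad); held by its catch it rests at about 0.185. It pushes the gear down; let go short of the catch it springs back up.
- spring_press: Blue spring press, fixed, base 155 x 72 mm; origin at bench level on the spindle's axis, its front (-x) carries the pedal: a forked steel lever that passes both sides of the spindle to the hinge cheeks 45 mm behind it (66 mm high). The spring catch (67 mm high) stands 35 mm in front of the spindle at the lever's +y edge.
- spindle_tip (a point): Centre of the upper end of the upright steel spindle, 80 mm above the bench, 18 mm in diameter, 2 mm chamfer at the end; fixed in the press.
- groove (a point): Centre of the ring groove (3.5 mm high) on the spindle's axis, 65.5 mm above the bench, 14.5 mm below its end. Pedal up: the gear's white hub (29 mm in diameter) covers it, hub face at 72 mm. Pedal down: hub face at 64 mm, flush with the groove's lower edge, so the ring comes to rest there; the lever's fork stays below the hub face.
- pliers_grip (a point): Midway between the two red handles of the upright pliers, at the height to grip them. y runs from handle to handle, z up. Handles 13 mm wide along x, reaching from 37 mm below to 19 mm above this point; outer faces 53 mm apart here when relaxed (59 mm at the top), 32 mm apart and parallel when fully squeezed, which takes about 11 N on each handle. The rivet is 64 mm below.
- pliers: Snap-ring pliers, loose, 0.15 kg, handles up, tips down; origin on their axis at the level of the ring, 116 mm straight below pliers_grip, same axes. Two red guards stick out sideways 36 to 40 mm below pliers_grip (62 mm over all) and hang on the prongs of the rest; lift straight up by 85 mm or more to clear it.
- ring_center (a point): Centre of the snap ring's opening when spread, mid-thickness: 9 mm from the pliers' axis on their -x side, 116 mm below pliers_grip. The dark ring, 2.5 mm thick, 23 mm across, lies level on the plier tips, which stay in its two lugs. Its bore is 16.6 mm relaxed, too small for the spindle; fully spread it passes 22 mm. 28 mm above the bench in the rest.
- handle_left (a joint): Squeeze of the pliers, rad: 0 = relaxed, 0.165 = fully squeezed, against their stop, ring fully spread. Both handles move alike and spring back when let go.
- pliers_rest: Bright folded-metal rest, fixed, base 48 x 84 mm; origin at bench level under the pliers' axis, axes as the pliers'. Two prongs 104 mm above the bench carry the pliers; the back plate, as high, is on the +x side, 23 mm from the axis.
- scraper: Bystander: blade scraper with a yellow grip, 93 mm; origin at the centre of its underside. Leave it alone.
- board_a: Bystander: small green circuit board, 68 x 20 mm; origin at the centre of its underside. Leave it alone.
- solder_wick: Bystander: blue reel of desoldering braid, 58 mm; origin at the centre of its underside. Leave it alone.
- flux_syringe: Bystander: amber flux syringe, 105 mm; origin at the centre of its underside. Leave it alone.
- green_tape: Bystander: roll of green masking tape, 53 mm; origin at the centre of its underside. Leave it alone.
- flux_jar: Bystander: jar with a green lid, 41 mm wide, 52 mm tall; origin at the centre of its underside. Leave it alone.
- bit_case: Bystander: black and red driver bit case, 70 x 150 mm; origin at the centre of its underside. Leave it alone.
Mind the look-alikes: they are no part of the job. Leave any yellow look-alike of the pliers alone.

How it is judged (in metres and radians):
On the way, in this order (a step that is already met when the one before it is completed fails the run):
1. the pedal is pressed down to its stop (value of joint pedal above 0.172 rad), for 0.2 s.
2. the pliers are lifted out of their rest by the gripper (z of ring_center in the frame of pliers_rest above 0.06 m and contact force between pliers and pliers_rest below 0.1 N and contact force between the fingers and pliers above 2 N and value of joint pedal above 0.172 rad), for 0.1 s.
3. the ring is held spread just above the end of the spindle (value of joint handle_left above 0.14 rad and horizontal distance between ring_center and spindle_tip below 0.006 m and z of ring_center in the frame of spindle_tip between 0 and 0.05 m and angle between pliers's own z axis and vertical below 0.2 rad), for 0.05 s.
At the end, for the whole second after the job is handed in: The pedal is still down (over 0.172 rad); the gripper holds the pliers (over 4 N), still, upright within 0.12 rad, squeezed (over 0.14 rad), out of the rest; the spread ring is round the spindle, its centre within 3.5 mm of the axis and 2 mm of the groove's height (value of joint pedal above 0.172 rad and value of joint handle_left above 0.14 rad and horizontal distance between ring_center and groove below 0.0035 m and z of ring_center in the frame of groove between -0.002 and 0.002 m and angle between pliers's own z axis and vertical below 0.12 rad and contact force between the fingers and pliers above 4 N and contact force between pliers and pliers_rest below 0.1 N and linear speed of pliers below 0.01 m/s); the arm keeps its last pose, push and grip.
It fails at once if the pliers or the ring are pushed against the press with more than 40 N (contact force between pliers and spring_press above 40 N).
It fails at once if another thing on the bench is shifted by more than 3 cm (distance of any of scraper, board_a, solder_wick, flux_syringe, green_tape, flux_jar, bit_case from where it was at the start of the episode above 0.03 m).
It also fails if it takes over 54 s, if anything falls off the work surface, if the arm or the gripper's body presses on something with over 40 N, if the wrist force passes 120 N, or if a joint passes its speed limit or range.

ROBOT

A 6-joint arm with a two-finger parallel gripper is mounted at the origin on a cart in front of the work surface, level with it; the furniture and walls round the work are solid. World frame = base frame: x ahead of the robot, y to its left, z up, the work surface at z = 0. Lengths are in mm, angles in rad, forces in N, time in s.
With the tool pointing down it reaches from about 250 to 800 mm from the base axis. Payload 3.9 kg.
Tool frame: the origin (TCP) lies between the finger pads; the fingertips stand 11 mm ahead of it and the grasp point (between the pads) lies 8 mm behind it; z points along the fingers, y is the line along which they close (so a half turn about z gives the same grasp; the last joint's range is limited). The gripper opens to 85 mm and grips with 20 to 120 N. Pads are 22 mm wide; open, the fingers measure 114 mm over their backs; the gripper's body (76 mm by 85 mm) begins 54 mm behind the grasp point. The pads swing forward as they close: fully open they stand 13 mm farther back than shut.
Start: joints at [1.306, 0.26, -0.138, 1.173, 0, 1.571], TCP at [137.397, 506.693, 213.904] pointing down, gripper open.
Joint ranges: [-2.78, 2.78], [-0.83, 1.72], [-1.28, 1.37], [-1.9, 2.12], [-1.57, 1.48], [-3.14, 3.14]. Speed limits (rad/s): [2.57, 2.57, 3.14, 3.14, 3.14, 3.14].

INTERFACE

Orientations are given as a unit quaternion [w, x, y, z].
In Python, from cell import r, snapshot gives the robot as it stands.
- The arm moves only by the shell command python3 -m handwheel 'ROWS'. ROWS is JSON, a list of rows, each an object of numbers: "grip": the gripper command: -1 is shut, 1 is fully open, values between are in proportion; "x", "y", "z": the shift along the tool's x, y, z in units of 30 mm (1.0 is 30 mm); "wx", "wy", "wz": the turn, a rotation vector about the tool's x, y, z in rad. A call has 1 to 5 rows; each row shifts and turns the commanded pose from where the row before left it, along the tool's axes as they then stand; what a row does not reach is not made up. A row lasts 1/8 s, in which the tool goes at most 62.5 mm and 10.7 degrees, less where a joint would pass 70% of its speed; a pose out of reach is approached as far as the arm can. A call is refused whole if a number of a shift passes 1 or a number of a turn 0.188, either way. A call with a gripper value outside its range is refused whole. The fingers move at their own pace and stop on an object; the grip force is fixed at half the most. Time passes only in rows, so rows that do not move let the fingers close. It gives the time, the measured TCP pose, the force, the opening and the grip force at its end, in the units of the state.
- r.get_state(): the state, without advancing time (a new reading comes with each control period).
- snapshot(name): name is "scene" or "top" or "wrist"; returns a dict with "color" (480x640x3 uint8, red, green, blue), "z_map" (480x640 float32, mm along the optical axis (not along the pixel's ray), 0 where there is no reading), "mtx" (3x3 intrinsics, pixels), "k1" (the pictures are not rectified: a ray, as slopes to the right and down, at radius r is drawn at 1 + k1 r^2 times it, then the intrinsics apply), "origin" and "rotation" of the camera in the world. Camera axes: x right, y down, z forward; pixel columns grow to the right and rows downward; lengths in mm; the calibration is good to about 2 mm. A picture is of the moment at which its call begins.
- r.hand_in(): hands the job in; it is judged then, once.
The state is a dict: "clock": time; "qpos": joint angles; "dq": joint speeds; "joint_efforts": joint torques, N m; "tcp_pos": TCP position; "tool_rot": TCP orientation; "force": force on the tool from outside, world axes, zero at the start; "wrist_torque": the same for the moment, N m; "finger_gap": finger opening in mm; "gripper_force": force on a finger pad.
Only numpy, scipy, OpenCV 4.12 (cv2) and the standard library are available. Lean on these libraries where they do the work, as an engineer would, in place of code of your own. Each camera call takes 0.05 s, during which the arm holds its last target. There are 200 camera calls.

## Working session

There is one attempt and no reset: what is moved stays moved. The work goes in short steps, Python scripts to look and compute and a shell command to move; the robot and the scene stay as the last step left them, time stands still between calls to the robot, and variables do not carry over. Pictures are saved under pics/ and viewed, at most 10 in all, crops included, and the job is handed in when it is done.

```bash
mkdir -p pics; ls; cat > h.py <<'E'
import numpy as np, cv2
from cell import r, snapshot
def snap(n):
    s=snapshot(n); np.savez('/tmp/%s.npz'%n,**{k:np.array(v) for k,v in s.items()}); return s
def load(n): return np.load('/tmp/%s.npz'%n)
def rays(s,uv):
    d=np.array([float(s['k1']),0,0,0,0])
    # model: distorted = (1+k1 r^2)*ray
    return cv2.undistortPoints(np.array(uv,float).reshape(-1,1,2),np.array(s['mtx'],float),d).reshape(-1,2)
def Rm(s):
    R=np.array(s['rotation'],float)
    if R.size==4:
        from scipy.spatial.transform import Rotation
        R=Rotation.from_quat(np.roll(R,-1)).as_matrix()
    return R
def cloud(s):
    h,w=s['z_map'].shape
    u,v=np.meshgrid(np.arange(w),np.arange(h))
    n=rays(s,np.stack([u,v],-1)).reshape(h,w,2)
    z=s['z_map'][...,None]
    P=np.concatenate([n*z,z],-1)@Rm(s).T+np.array(s['origin'])
    P[s['z_map']==0]=np.nan
    return P
def onplane(s,uv,z):
    n=rays(s,uv); d=np.c_[n,np.ones(len(n))]@Rm(s).T; o=np.array(s['origin'])
    return o+d*((z-o[2])/d[:,2])[:,None]
def proj(s,X):
    p=(np.array(X,float).reshape(-1,3)-np.array(s['origin']))@Rm(s)
    q=p[:,:2]/p[:,2:]; q=q*(1+float(s['k1'])*(q**2).sum(1,keepdims=True))
    K=np.array(s['mtx']); return q@K[:2,:2].T+K[:2,2]
def save(s,name,crop=None,f=1):
    im=np.array(s['color'])[...,::-1]
    if crop: im=im[crop[1]:crop[3],crop[0]:crop[2]]
    cv2.imwrite('pics/'+name,cv2.resize(im,None,fx=f,fy=f,interpolation=cv2.INTER_CUBIC))
E
python3 - <<'E'
from h import *
for n in('scene','top'):
    s=snap(n); save(s,n+'1.png'); print(n,s['origin'],s['rotation'],s['mtx'],s['k1'])
print(r.get_state())
E
```

```text
pics
scene [   3.80526792 -342.07702966  883.1230432 ] [-0.33782581  0.83958078 -0.39842146  0.14912472] [[434.0233083    0.         324.82544068]
 [  0.         434.0233083  246.64542081]
 [  0.           0.           1.        ]] -0.03424158533663028
top [ 432.75316218  139.87395448 1156.80865917] [-0.03456399  0.71388438 -0.69754856  0.05099447] [[446.7902776    0.         323.23063049]
 [  0.         446.7902776  235.36534195]
 [  0.           0.           1.        ]] -0.06994084873096862
{'clock': 0.1, 'qpos': array([ 1.30598979e+00,  2.60609573e-01, -1.39218113e-01,  1.17268878e+00,
        2.20294605e-05,  1.57082728e+00]), 'dq': array([-0.00127818, -0.00111288,  0.002392  ,  0.00081606, -0.00025804,
       -0.00164801]), 'joint_efforts': array([-5.56141022e-04, -4.06507695e+01,  2.54527438e+01,  1.00735520e-02,
       -4.80790823e-05, -1.12000819e-06]), 'tcp_pos': array([137.23350317, 506.09859668, 213.16104637]), 'tool_rot': array([-1.24448749e-04,  1.32032059e-01,  9.91245073e-01, -8.51089658e-04]), 'force': array([-1.47184063,  0.23932301, -0.9631042 ]), 'wrist_torque': array([ 0.01317446, -0.05348294,  0.02311762]), 'gripper_force': 0.0, 'finger_gap': 85.35476957122958}
```

View pics/scene1.png

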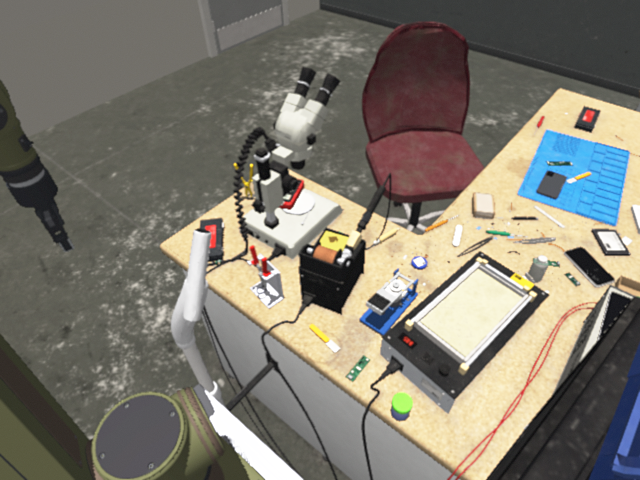

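View pics/top1.png

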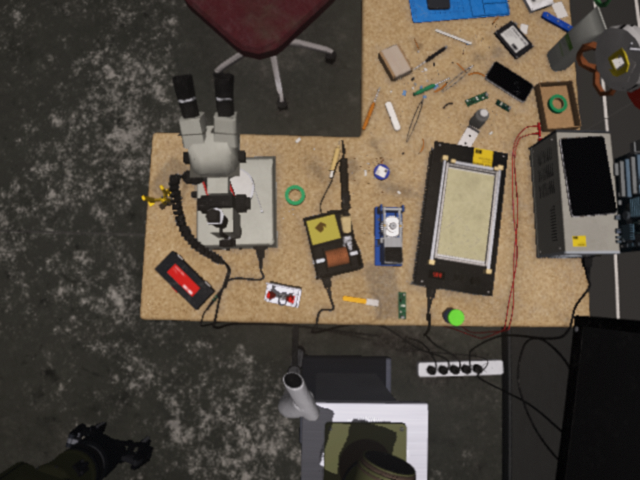

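The pliers with red handles stand in the bright rest at scene (262,268) / top (283,295). A yellow look-alike is at scene (243,178) / top (157,197), and it is not the one. The press is at scene (390,300) / top (390,235), with its pedal towards the bottom of the top view. A confirming crop follows, along with the measurements.

```bash
python3 - <<'E'
from h import *
s=load('scene'); t=load('top')
a=cv2.resize(s['color'][225:345,225:425][...,::-1],None,fx=4,fy=4,interpolation=cv2.INTER_CUBIC)[:, :]
b=cv2.resize(t['color'][185:315,250:420][...,::-1],None,fx=4,fy=4,interpolation=cv2.INTER_CUBIC)
cv2.imwrite('pics/c1.png',a); cv2.imwrite('pics/c2.png',b)
P=cloud(t)
for uv in [(283,295),(390,235),(389,226),(390,262),(295,380),(332,240),(460,260),(225,200),(455,317),(375,465),(290,385)]: print(uv,P[uv[1],uv[0]].round())
Q=cloud(s)
for uv in [(190,290),(205,235),(185,320),(254,252),(266,262),(398,283)]: print(uv,Q[uv[1],uv[0]].round())
E
```

```text
(283, 295) [418. 209.  88.]
(390, 235) [571. -50.  63.]
(389, 226) [592. -46.  72.]
(390, 262) [502. -45.  90.]
(295, 380) [269. 167. 328.]
(332, 240) [549.  96. 118.]
(460, 260) [ 510. -212.  103.]
(225, 200) [616. 329. 228.]
(455, 317) [ 372. -214.   55.]
(375, 465) [ 95.  10. 262.]
(290, 385) [258. 176. 320.]
(190, 290) [203. 143. 287.]
(205, 235) [267. 152. 367.]
(185, 320) [177. 155. 212.]
(254, 252) [417. 233. 142.]
(266, 262) [413. 189. 142.]
(398, 283) [595. -56.  79.]
```

View pics/c1.png

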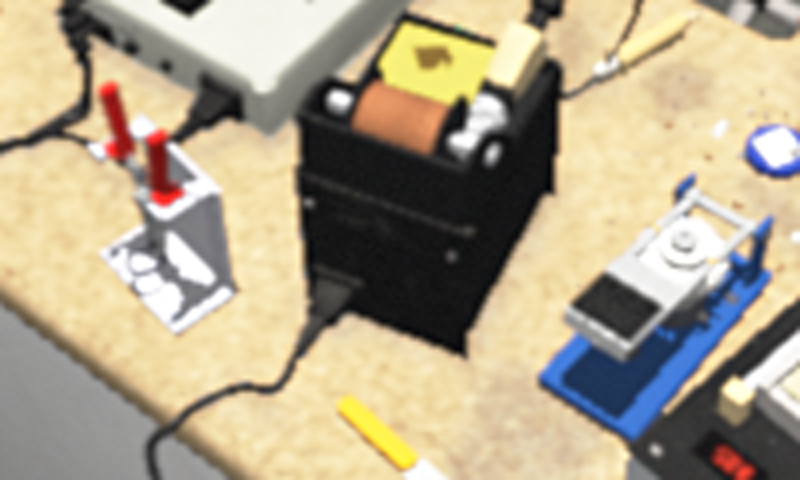

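View pics/c2.png

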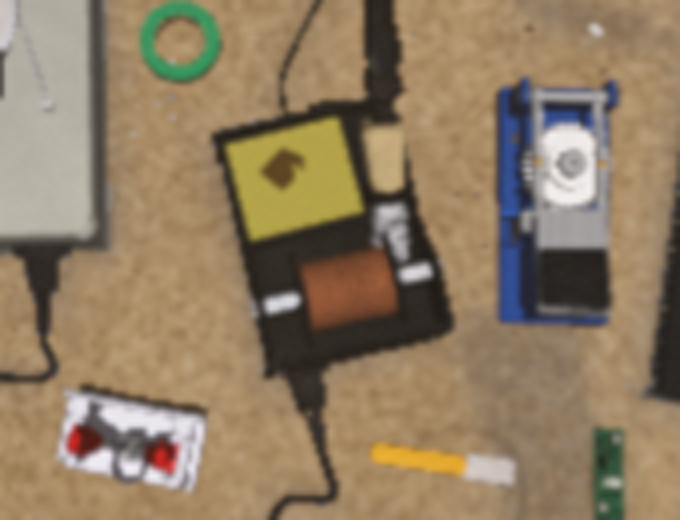

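Crop c1 confirms the red-handled pliers in the bright rest, handle tops at (108,88) and (157,135), and the blue press with spindle (684,238) and pad (620,307). In c2 the spindle is at (571,163) and the pad at (574,278).

```bash
python3 - <<'E'
from h import *
s=load('scene'); t=load('top')
A=lambda l:[(225+(u+.5)/4-.5,225+(v+.5)/4-.5) for u,v in l]
B=lambda l:[(250+(u+.5)/4-.5,185+(v+.5)/4-.5) for u,v in l]
print('tip',onplane(s,A([(684,238)]),80).round(1),onplane(t,B([(571,163)]),80).round(1))
print('pad',onplane(s,A([(620,307)]),89).round(1),onplane(t,B([(574,278)]),89).round(1))
print('hinge cheeks',onplane(t,B([(525,90),(612,92)]),66).round(1), 'base front',onplane(t,B([(502,322),(607,324)]),5).round(1))
print('handle tops',onplane(s,A([(108,88),(157,135)]),163).round(1))
Q=cloud(s);P=cloud(t)
for n,C,im in(('s',Q,s),('t',P,t)):
    c=im['color'].astype(int)
    X=C.reshape(-1,3);c=c.reshape(-1,3)
    near=(abs(X[:,0]-415)<60)&(abs(X[:,1]-210)<60)&(X[:,2]>108)&(c[:,0]>120)&(c[:,1]<70)
    p=X[near]; print(n,len(p)); 
    if len(p):
        m=p.mean(0); l=p[:,1]>m[1]
        for q in(p[l],p[~l]): print('handle',np.median(q,0).round(1),q.min(0).round(),q.max(0).round())
    near=(abs(X[:,0]-505)<60)&(abs(X[:,1]+48)<40)&(X[:,2]>78)&(c.max(1)<70)
    p=X[near]; print('pad',len(p),p.mean(0).round(1),p.min(0).round(),p.max(0).round()) if len(p) else 0
    if len(p): print(cv2.minAreaRect(p[:,:2].astype(np.float32)))
    near=(X[:,0]>100)&(X[:,0]<330)&(X[:,1]>80)&(X[:,1]<260)&(X[:,2]>100); p=X[near]
    print('tube',p.min(0).round(),p.max(0).round(),p[np.argsort(p[:,2])[-3:]].round())
print('arm',[ (uv,Q[uv[1],uv[0]].round()) for uv in[(10,120),(25,160),(40,200),(65,245),(3,90)]])
X=P.reshape(-1,3);n=(abs(X[:,0]-550)<80)&(abs(X[:,1]-95)<60);print('station top',np.percentile(X[n],[5,99.5],axis=0).round())
X=Q.reshape(-1,3);n=(abs(X[:,0]-550)<80)&(abs(X[:,1]-95)<50)&(X[:,2]>60);print('station s',np.percentile(X[n],[1,99.5],axis=0).round())
E
```

```text
tip [[588.3 -53.8  80. ]] [[592.9 -52.6  80. ]]
pad [[518.  -56.3  89. ]] [[521.6 -53.   89. ]]
hinge cheeks [[640.2 -26.1  66. ]
 [640.4 -80.7  66. ]] base front [[499.  -21.4   5. ]
 [499.2 -89.8   5. ]]
handle tops [[413.5 233.2 163. ]
 [405.5 185.4 163. ]]
s 78
handle [414.  232.4 131.2] [408. 228. 109.] [420. 238. 158.]
handle [404.4 188.9 151. ] [402. 186. 108.] [412. 196. 159.]
pad 159 [517.9 -53.6  87.3] [503. -71.  82.] [535. -35.  93.]
((518.62548828125, -53.17750549316406), (32.233299255371094, 35.86320495605469), 0.11798395961523056)
tube [154. 120. 101.] [287. 198. 371.] [[265. 157. 370.]
 [264. 161. 371.]
 [263. 159. 371.]]
t 32
handle [418.5 237.  159. ] [414. 235. 108.] [425. 240. 162.]
handle [410.9 188.4 159.4] [406. 184. 109.] [415. 193. 163.]
pad 231 [521.1 -52.8  88.8] [503. -73.  80.] [537. -32.  96.]
((519.8348388671875, -52.59065246582031), (34.28428649902344, 40.95857238769531), 0.7852430939674377)
tube [165. 120. 109.] [288. 209. 374.] [[263. 160. 373.]
 [263. 158. 374.]
 [265. 158. 374.]]
arm [((10, 120), array([153., 457., 531.])), ((25, 160), array([144., 471., 451.])), ((40, 200), array([129., 469., 370.])), ((65, 245), array([121., 453., 265.])), ((3, 90), array([178., 513., 556.]))]
station top [[477.  43.   1.]
 [629. 154. 190.]]
station s [[471.  46.  63.]
 [627. 143. 189.]]
```

```bash
python3 -m handwheel '[{"grip":-1,"wz":-0.133,"z":-0.8},{"grip":-1,"wz":-0.133,"z":-0.8},{"grip":-1,"x":-0.9,"z":-0.8},{"grip":-1,"x":-1,"z":-0.8},{"grip":-1,"x":-1}]' && python3 -m handwheel '[{"grip":-1,"x":-1},{"grip":-1,"x":-1},{"grip":-1,"x":-1},{"grip":-1,"x":-1},{"grip":-1,"x":-1}]'
```

```text
$[0]: bad value
```

```bash
python3 -m handwheel '[{"grip":-1,"x":0,"y":0,"z":-0.8,"wx":0,"wy":0,"wz":-0.13},{"grip":-1,"x":0,"y":0,"z":-0.8,"wx":0,"wy":0,"wz":-0.13}]'; python3 -m handwheel --help | head -30
```

```text
clock: 0.35
tcp_pos: [137.2, 506.0, 261.7]
tool_rot: [-0.0, 0.0, 1.0, -0.001]
force: [-0.1, -0.0, -0.3]
finger_gap: 51.8
gripper_force: 0.0invalid input: not JSON, or not a number
```

```bash
python3 -m handwheel '[{"grip":-1,"x":-1,"y":0,"z":-0.8,"wx":0,"wy":0,"wz":0},{"grip":-1,"x":-1,"y":0,"z":-0.6,"wx":0,"wy":0,"wz":0},{"grip":-1,"x":-1,"y":0,"z":0,"wx":0,"wy":0,"wz":0},{"grip":-1,"x":-1,"y":0,"z":0,"wx":0,"wy":0,"wz":0},{"grip":-1,"x":-1,"y":0,"z":0,"wx":0,"wy":0,"wz":0}]' && python3 -m handwheel '[{"grip":-1,"x":-1,"y":-0.5,"z":0,"wx":0,"wy":0,"wz":0},{"grip":-1,"x":-1,"y":-1,"z":0,"wx":0,"wy":0,"wz":0},{"grip":-1,"x":-1,"y":-1,"z":0,"wx":0,"wy":0,"wz":0},{"grip":-1,"x":-1,"y":-1,"z":0,"wx":0,"wy":0,"wz":0},{"grip":-1,"x":0,"y":-1,"z":0,"wx":0,"wy":0,"wz":0}]' && python3 -m handwheel '[{"grip":-1,"x":0,"y":-1,"z":0,"wx":0,"wy":0,"wz":0},{"grip":-1,"x":0,"y":-1,"z":0,"wx":0,"wy":0,"wz":0},{"grip":-1,"x":0,"y":-1,"z":0,"wx":0,"wy":0,"wz":0},{"grip":-1,"x":0,"y":-1,"z":0,"wx":0,"wy":0,"wz":0},{"grip":-1,"x":0,"y":0,"z":0,"wx":0,"wy":0,"wz":0}]'
python3 - <<'E'
from h import *
print(r.get_state())
s=snap('wrist'); save(s,'w1.png'); print(s['origin'],s['rotation'])
E
```

```text
clock: 0.98
tcp_pos: [288.2, 505.7, 303.4]
tool_rot: [-0.0, 0.002, 1.0, -0.0]
force: [0.1, 0.7, -0.5]
finger_gap: -0.1
gripper_force: 0.0
clock: 1.6
tcp_pos: [408.4, 369.1, 302.8]
tool_rot: [-0.0, 0.003, 1.0, -0.001]
force: [-0.4, 0.4, -0.6]
finger_gap: 0.1
gripper_force: 0.0
clock: 2.22
tcp_pos: [405.7, 248.8, 303.8]
tool_rot: [-0.0, 0.004, 1.0, -0.0]
force: [0.3, -0.3, -0.4]
finger_gap: 0.1
gripper_force: 0.0
{'clock': 2.225, 'qpos': array([ 5.50187960e-01,  1.52330813e-01, -4.51910414e-02,  1.37413852e+00,
       -4.52131535e-05,  5.57474892e-01]), 'dq': array([ 0.03207141,  0.0220325 ,  0.02693928, -0.01980389,  0.01926273,
        0.01269021]), 'joint_efforts': array([ -0.75304689, -35.71417093,  25.84064484,   0.22604882,
        -0.150996  ,  -0.09407428]), 'tcp_pos': array([405.71256971, 248.83150942, 303.8266663 ]), 'tool_rot': array([-3.55551880e-04,  3.64344800e-03,  9.99993269e-01, -2.46449325e-04]), 'force': array([ 0.30295003, -0.26501012, -0.37292166]), 'wrist_torque': array([ 0.01086775,  0.00747372, -0.03608357]), 'gripper_force': 0.0, 'finger_gap': 0.10189949230994866}
[334.8526078  247.91320126 463.7964981 ] [0.09972375 0.70197953 0.69822615 0.0987935 ]
```

```bash
python3 - <<'E'
from h import *
s=load('wrist'); C=cloud(s); c=s['color'].astype(int)
m=(c[...,0]>110)&(c[...,1]<70)&(c[...,2]<70)
n,l,st,ce=cv2.connectedComponentsWithStats(m.astype(np.uint8))
for i in range(1,n):
    if st[i,4]>30:
        p=C[l==i]; print(st[i],ce[i].round(),np.nanmedian(p,0).round(1),np.nanmin(p,0).round(),np.nanmax(p,0).round())
        top=p[p[:,2]>154]; 
        if len(top): print('  top',len(top),top.mean(0).round(1),top.min(0).round(1),top.max(0).round(1))
E
```

```text
[244 201  16  13 115] [250. 206.] [404.2 188.  107.8] [400. 182. 106.] [411. 197. 145.]
[295 210  17  31 271] [304. 224.] [415.4 238.9 111.9] [409. 230. 106.] [427. 245. 161.]
  top 118 [416.9 237.8 158.9] [411.8 234.3 155.9] [423.4 241.7 161.3]
[238 215   8  15  89] [242. 223.] [408.7 189.9 159.3] [403. 186. 156.] [414. 192. 161.]
  top 88 [408.6 189.6 159.2] [402.9 186.1 156. ] [413.9 192.3 160.8]
```

View pics/w1.png

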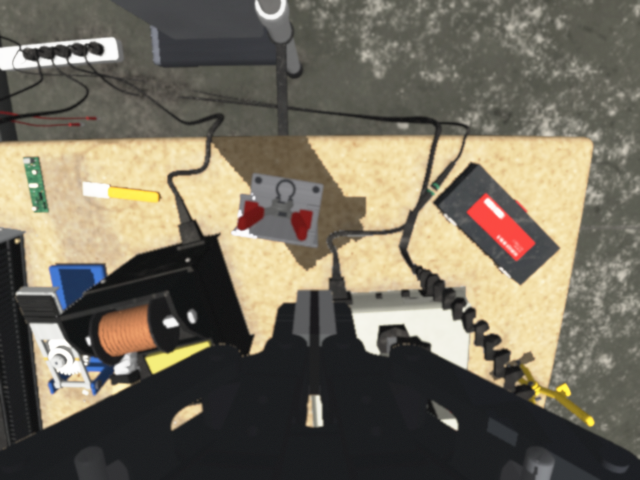

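```bash
python3 -m handwheel '[{"grip":-1,"x":0,"y":-1,"z":0,"wx":0,"wy":0,"wz":0},{"grip":-1,"x":0,"y":-1,"z":0,"wx":0,"wy":0,"wz":0},{"grip":-1,"x":0,"y":-1,"z":0,"wx":0,"wy":0,"wz":0},{"grip":-1,"x":0,"y":-1,"z":0,"wx":0,"wy":0,"wz":0},{"grip":-1,"x":0,"y":-1,"z":0,"wx":0,"wy":0,"wz":0}]' && python3 -m handwheel '[{"grip":-1,"x":0,"y":-1,"z":0,"wx":0,"wy":0,"wz":0},{"grip":-1,"x":0,"y":-1,"z":0,"wx":0,"wy":0,"wz":0},{"grip":-1,"x":0,"y":-1,"z":0,"wx":0,"wy":0,"wz":0},{"grip":-1,"x":0,"y":-1,"z":0,"wx":0,"wy":0,"wz":0},{"grip":-1,"x":0,"y":-1,"z":0,"wx":0,"wy":0,"wz":0}]'; sleep 0; python3 -m handwheel '[{"grip":-1,"x":-1,"y":-0.1,"z":0,"wx":0,"wy":0,"wz":0},{"grip":-1,"x":-1,"y":0,"z":0.5,"wx":0,"wy":0,"wz":0},{"grip":-1,"x":-0.6,"y":0,"z":1,"wx":0,"wy":0,"wz":0},{"grip":-1,"x":0,"y":0,"z":1,"wx":0,"wy":0,"wz":0},{"grip":-1,"x":0,"y":0,"z":0,"wx":0,"wy":0,"wz":0}]'
python3 - <<'E'
from h import *
s=snap('wrist'); save(s,'w2.png'); print(r.get_state()['tcp_pos'])
E
```

```text
clock: 2.9
tcp_pos: [405.9, 100.5, 303.7]
tool_rot: [-0.0, 0.002, 1.0, 0.0]
force: [-0.8, -0.4, 0.0]
finger_gap: 0.0
gripper_force: 0.0
clock: 3.52
tcp_pos: [405.5, -49.8, 303.7]
tool_rot: [0.0, 0.002, 1.0, 0.0]
force: [0.5, -0.0, 0.0]
finger_gap: -0.1
gripper_force: 0.0
clock: 4.15
tcp_pos: [481.4, -51.9, 226.4]
tool_rot: [-0.003, 0.002, 1.0, 0.001]
force: [-0.2, 0.1, 0.3]
finger_gap: 0.1
gripper_force: 0.0
[482.35410475 -52.2053825  228.13981938]
```

View pics/w2.png

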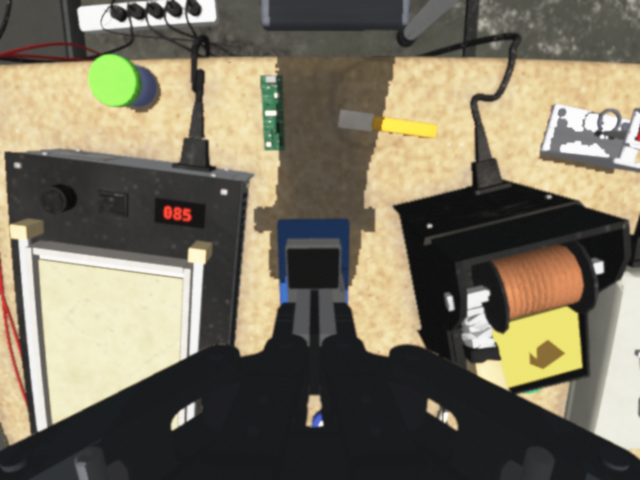

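w2 shows the fingers closed in front of the press, with the pad at px (314,268) straight ahead. The pliers' rest is at the right, px (595,135).

```bash
python3 - <<'E'
from h import *
s=load('wrist')
print(onplane(s,[(287,249),(338,249),(340,289),(289,289),(314,269)],89).round(1), s['origin'])
print(onplane(s,[(279,220),(349,220)],5).round(1))
E
python3 -m handwheel '[{"grip":-1,"x":-0.6,"y":0,"z":1,"wx":0,"wy":0,"wz":0},{"grip":-1,"x":-0.6,"y":0,"z":1,"wx":0,"wy":0,"wz":0},{"grip":-1,"x":0,"y":0,"z":1,"wx":0,"wy":0,"wz":0},{"grip":-1,"x":0,"y":0,"z":0,"wx":0,"wy":0,"wz":0}]'
```

```text
[[503.4 -74.7  89. ]
 [503.5 -34.2  89. ]
 [537.7 -32.   89. ]
 [537.6 -73.8  89. ]
 [520.3 -53.3  89. ]] [411.35221032 -53.35244169 386.72511591]
[[499.1 -88.    5. ]
 [499.2 -18.3   5. ]]
clock: 4.7
tcp_pos: [517.9, -52.7, 138.3]
tool_rot: [-0.001, 0.002, 1.0, 0.0]
force: [0.0, -0.2, -0.4]
finger_gap: -0.2
gripper_force: 0.0
```

```bash
python3 -m handwheel '[{"grip":-1,"x":-0.05,"y":0,"z":0.9,"wx":0,"wy":0,"wz":0},{"grip":-1,"x":0,"y":0,"z":0.3,"wx":0,"wy":0,"wz":0},{"grip":-1,"x":0,"y":0,"z":0.25,"wx":0,"wy":0,"wz":0},{"grip":-1,"x":0,"y":0,"z":0.25,"wx":0,"wy":0,"wz":0},{"grip":-1,"x":0,"y":0,"z":0.2,"wx":0,"wy":0,"wz":0}]';  python3 -m handwheel '[{"grip":-1,"x":0,"y":0,"z":0.2,"wx":0,"wy":0,"wz":0},{"grip":-1,"x":0,"y":0,"z":0.1,"wx":0,"wy":0,"wz":0},{"grip":-1,"x":0,"y":0,"z":0,"wx":0,"wy":0,"wz":0}]'
```

```text
clock: 5.32
tcp_pos: [520.5, -53.2, 82.1]
tool_rot: [0.0, 0.002, 1.0, -0.0]
force: [0.2, -0.5, -0.4]
finger_gap: -0.3
gripper_force: 0.0
clock: 5.7
tcp_pos: [520.1, -53.1, 72.9]
tool_rot: [-0.0, 0.002, 1.0, 0.0]
force: [0.0, 0.7, -0.1]
finger_gap: 0.1
gripper_force: 0.0
```

```bash
python3 - <<'E'
from h import *
s=snap('wrist'); 
a=np.array(s['color'])[200:440,200:440][...,::-1]
t=snap('scene'); b=np.array(t['color'])[220:340,340:440][...,::-1]
im=np.hstack([cv2.resize(a,(400,400)),cv2.resize(b,(400,480),interpolation=cv2.INTER_CUBIC)[40:440]])
cv2.imwrite('pics/p1.png',im); print(r.get_state())
E
```

```text
{'clock': 5.8, 'qpos': array([-1.01852846e-01,  3.57926046e-01, -3.89123094e-01,  8.23478093e-01,
        1.87991982e-06, -9.70157339e-02]), 'dq': array([ 0.00037406,  0.000265  , -0.00038161, -0.00228509,  0.00020158,
        0.00085367]), 'joint_efforts': array([-1.54153087e-03, -4.22935331e+01,  2.16735578e+01,  1.48462714e-02,
       -4.36227665e-04,  4.83919507e-05]), 'tcp_pos': array([520.36328465, -53.18388276,  73.03257197]), 'tool_rot': array([ 1.33975813e-04,  2.41855372e-03,  9.99997066e-01, -1.24212433e-05]), 'force': array([ 0.26310383, -0.68623728, -0.19602776]), 'wrist_torque': array([-0.0205081 ,  0.01674156, -0.0291481 ]), 'gripper_force': 0.0, 'finger_gap': -0.045794056403408605}
```

View pics/p1.png

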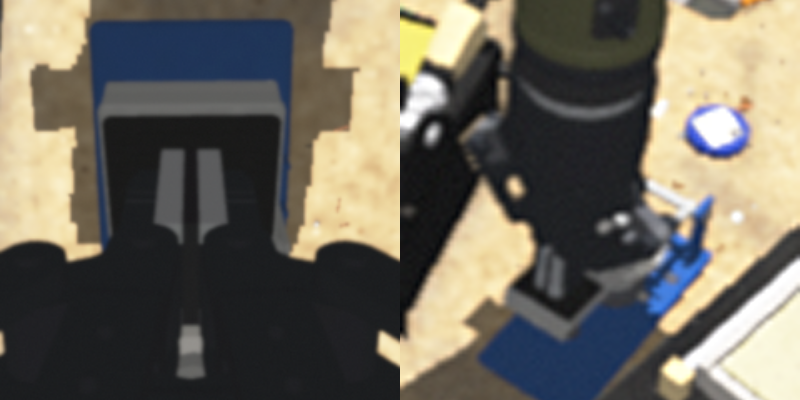

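The fingertips stand over or on the pad in p1. I'll measure the pad height from depth.

```bash
python3 - <<'E'
from h import *
s=load('wrist'); C=cloud(s)
# crop px -> full: *0.6+200
for u,v in [(130,150),(240,150),(130,210),(255,200),(180,130),(172,155),(210,155),(172,200),(190,95),(190,40)]:
    x,y=int(200+u*.6),int(200+v*.6); print((u,v),C[y,x].round(1))
t=load('scene'); Q=cloud(t)
for u,v in [(590,270),(530,280),(560,315)]:
    x,y=int(340+(u-400)/4),int(220+(v+40)/4); print((u,v),Q[y,x].round(1))
E
```

```text
(130, 150) [511.3 -68.7  89.7]
(240, 150) [511.2 -42.7  90.1]
(130, 210) [513.2 -66.5 115.2]
(255, 200) [513.7 -41.  110.3]
(180, 130) [505.8 -56.8  90.6]
(172, 155) [508.3 -58.5  99.4]
(210, 155) [509.1 -50.   97.5]
(172, 200) [508.9 -58.  119.3]
(190, 95) [499.5 -54.5  84. ]
(190, 40) [503.8 -54.5  11.7]
(590, 270) [505.  -79.8 138.6]
(530, 280) [510.3 -40.8  89.1]
(560, 315) [501.7 -68.3  92.1]
```

```bash
python3 - <<'E'
from h import *
s=load('wrist'); C=cloud(s)
print(s['origin'],s['rotation'],r.get_state()['tcp_pos'])
for x in (303,314,325,285):
    print(x,[(y,*C[y,x].round(0).astype(int)) for y in range(262,360,6)])
# where tip predicted
print(proj(s,[(520,-53,62),(520,-53,73),(520,-53,89),(520,-53,100)]).round())
E
```

```text
[449.20607007 -54.31578074 232.7925181 ] [0.09958719 0.70111158 0.69904657 0.09929167] [520.36328465 -53.18388276  73.03257197]
303 [(262, np.int64(501), np.int64(-59), np.int64(86)), (268, np.int64(503), np.int64(-59), np.int64(88)), (274, np.int64(504), np.int64(-59), np.int64(92)), (280, np.int64(506), np.int64(-59), np.int64(92)), (286, np.int64(509), np.int64(-59), np.int64(90)), (292, np.int64(509), np.int64(-59), np.int64(96)), (298, np.int64(509), np.int64(-58), np.int64(102)), (304, np.int64(509), np.int64(-58), np.int64(107)), (310, np.int64(509), np.int64(-58), np.int64(112)), (316, np.int64(509), np.int64(-58), np.int64(116)), (322, np.int64(509), np.int64(-58), np.int64(120)), (328, np.int64(509), np.int64(-58), np.int64(124)), (334, np.int64(509), np.int64(-58), np.int64(128)), (340, np.int64(509), np.int64(-58), np.int64(132)), (346, np.int64(508), np.int64(-58), np.int64(136)), (352, np.int64(509), np.int64(-58), np.int64(139)), (358, np.int64(508), np.int64(-57), np.int64(142))]
314 [(262, np.int64(500), np.int64(-54), np.int64(88)), (268, np.int64(503), np.int64(-54
[... 2022 characters left out ...]
), np.int64(90)), (298, np.int64(514), np.int64(-66), np.int64(90)), (304, np.int64(513), np.int64(-65), np.int64(99)), (310, np.int64(513), np.int64(-65), np.int64(103)), (316, np.int64(513), np.int64(-65), np.int64(108)), (322, np.int64(513), np.int64(-64), np.int64(113)), (328, np.int64(513), np.int64(-64), np.int64(117)), (334, np.int64(509), np.int64(-63), np.int64(128)), (340, np.int64(507), np.int64(-63), np.int64(135)), (346, np.int64(508), np.int64(-63), np.int64(136)), (352, np.int64(509), np.int64(-62), np.int64(138)), (358, np.int64(508), np.int64(-62), np.int64(142))]
[[317. 283.]
 [317. 293.]
 [318. 309.]
 [318. 322.]]<stdin>:5: RuntimeWarning: invalid value encountered in cast
```

The fingertips end at about z 91 in the camera frame, just touching the pad with no force yet. I'll go further down and watch the force.

```bash
python3 -m handwheel '[{"grip":-1,"x":0,"y":0,"z":0.1,"wx":0,"wy":0,"wz":0},{"grip":-1,"x":0,"y":0,"z":0.1,"wx":0,"wy":0,"wz":0}]';  python3 -m handwheel '[{"grip":-1,"x":0,"y":0,"z":0.1,"wx":0,"wy":0,"wz":0},{"grip":-1,"x":0,"y":0,"z":0.1,"wx":0,"wy":0,"wz":0}]'
```

```text
clock: 6.05
tcp_pos: [519.8, -53.2, 67.0]
tool_rot: [-0.0, 0.002, 1.0, -0.0]
force: [-1.6, -0.1, 3.6]
finger_gap: -0.2
gripper_force: 1.7
clock: 6.3
tcp_pos: [519.3, -53.3, 61.1]
tool_rot: [-0.001, 0.002, 1.0, -0.0]
force: [-2.6, -0.5, 6.0]
finger_gap: 0.2
gripper_force: 2.9
```

```bash
python3 -m handwheel '[{"grip":-1,"x":0,"y":0,"z":0.15,"wx":0,"wy":0,"wz":0},{"grip":-1,"x":0,"y":0,"z":0.15,"wx":0,"wy":0,"wz":0},{"grip":-1,"x":0,"y":0,"z":0.1,"wx":0,"wy":0,"wz":0}]';  python3 -m handwheel '[{"grip":-1,"x":0,"y":0,"z":0.1,"wx":0,"wy":0,"wz":0},{"grip":-1,"x":0,"y":0,"z":0,"wx":0,"wy":0,"wz":0}]'
```

```text
clock: 6.68
tcp_pos: [518.3, -53.1, 48.6]
tool_rot: [-0.002, 0.002, 1.0, -0.0]
force: [-4.8, -0.5, 5.7]
finger_gap: -0.3
gripper_force: 2.8
clock: 6.92
tcp_pos: [518.5, -53.2, 47.0]
tool_rot: [-0.001, 0.002, 1.0, -0.0]
force: [-7.4, 0.1, 15.7]
finger_gap: -0.2
gripper_force: 7.9
```

```bash
python3 -m handwheel '[{"grip":-1,"x":0,"y":0,"z":0.05,"wx":0,"wy":0,"wz":0},{"grip":-1,"x":0,"y":0,"z":0.05,"wx":0,"wy":0,"wz":0},{"grip":-1,"x":0,"y":0,"z":0,"wx":0,"wy":0,"wz":0}]'
```

```text
clock: 7.3
tcp_pos: [518.6, -53.2, 46.7]
tool_rot: [-0.0, 0.002, 1.0, -0.0]
force: [-13.7, 1.6, 35.5]
finger_gap: 0.2
gripper_force: 18.1
```

At the stop (35 N). Next I retreat and check that the pedal stays down.

```bash
python3 -m handwheel '[{"grip":-1,"x":0,"y":0,"z":-0.2,"wx":0,"wy":0,"wz":0},{"grip":-1,"x":0,"y":0,"z":-0.5,"wx":0,"wy":0,"wz":0},{"grip":-1,"x":0,"y":0,"z":-1,"wx":0,"wy":0,"wz":0},{"grip":-1,"x":0.7,"y":0,"z":-1,"wx":0,"wy":0,"wz":0},{"grip":-1,"x":1,"y":0,"z":-1,"wx":0,"wy":0,"wz":0}]';python3 -m handwheel '[{"grip":-1,"x":1,"y":0,"z":-1,"wx":0,"wy":0,"wz":0},{"grip":-1,"x":1,"y":0,"z":-1,"wx":0,"wy":0,"wz":0},{"grip":-1,"x":0,"y":0,"z":0,"wx":0,"wy":0,"wz":0}]'
python3 - <<'E'
from h import *
s=snap('wrist'); C=cloud(s); c=np.array(s['color']).astype(int)
X=C.reshape(-1,3); k=c.reshape(-1,3)
n=(abs(X[:,0]-520)<12)&(abs(X[:,1]+53)<14)&(k.max(1)<80)
print('pad z',np.median(X[n],0),n.sum(), r.get_state()['tcp_pos'])
a=np.array(s['color'])[...,::-1]
t=snap('scene'); 
b=np.array(t['color'])[245:335,350:430][...,::-1]
u=snap('top'); d=np.array(u['color'])[200:270,360:420][...,::-1]
im=np.hstack([cv2.resize(b,(400,450),interpolation=cv2.INTER_CUBIC),cv2.resize(d,(385,450),interpolation=cv2.INTER_CUBIC)])
cv2.imwrite('pics/p2.png',im)
E
```

```text
clock: 7.92
tcp_pos: [470.0, -53.0, 155.0]
tool_rot: [0.001, 0.002, 1.0, -0.0]
force: [0.7, -0.6, 0.2]
finger_gap: -0.1
gripper_force: 0.0
clock: 8.3
tcp_pos: [409.5, -52.8, 216.4]
tool_rot: [0.002, 0.003, 1.0, -0.0]
force: [0.2, 0.5, -0.5]
finger_gap: -0.0
gripper_force: 0.0
pad z [nan nan nan] 0 [410.10953894 -52.7617994  215.14235025]
  return _methods._mean(a, axis=axis, dtype=dtype,
  ret = um.true_divide(
```

View pics/p2.png

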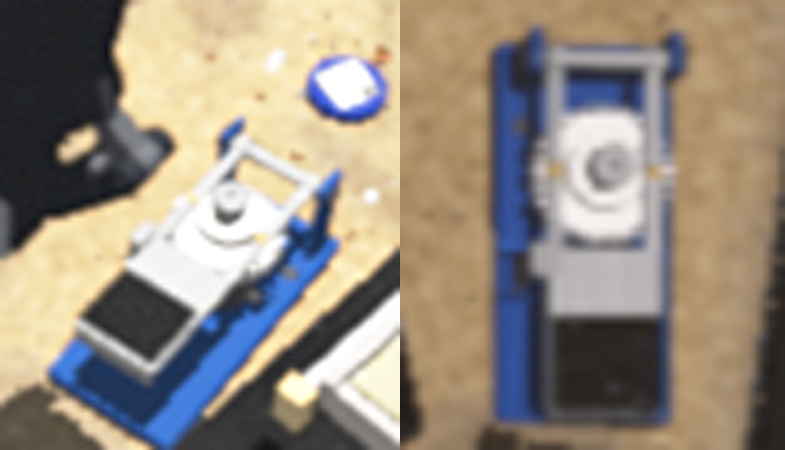

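p2 shows the pedal down, and the spindle stands bare above the white hub at (231,193) left and (607,168) right. Next, over to the pliers.

```bash
python3 -m handwheel '[{"grip":-1,"x":0,"y":1,"z":0,"wx":0,"wy":0,"wz":0},{"grip":-1,"x":0,"y":1,"z":0,"wx":0,"wy":0,"wz":0},{"grip":-1,"x":0,"y":1,"z":0,"wx":0,"wy":0,"wz":0},{"grip":-1,"x":0,"y":1,"z":0,"wx":0,"wy":0,"wz":0},{"grip":1,"x":0,"y":1,"z":0,"wx":0,"wy":0,"wz":0}]';python3 -m handwheel '[{"grip":1,"x":-0.1,"y":1,"z":0,"wx":0,"wy":0,"wz":0},{"grip":1,"x":0,"y":1,"z":0,"wx":0,"wy":0,"wz":0},{"grip":1,"x":0,"y":1,"z":0,"wx":0,"wy":0,"wz":0},{"grip":1,"x":0,"y":0.85,"z":0,"wx":0,"wy":0,"wz":0.17},{"grip":1,"x":0,"y":0,"z":0,"wx":0,"wy":0,"wz":0}]'
python3 - <<'E'
from h import *
s=load('scene'); t=load('top')
print('tip',onplane(s,[(395.8,283.2)],80).round(1),onplane(t,[(391.9,225.7)],80).round(1))
P=cloud(t);print('pad',P[257:260,389:396].reshape(-1,3).mean(0).round(1))
w=snap('wrist'); save(w,'w3.png',(120,150,520,450),2)
C=cloud(w); c=np.array(w['color']).astype(int)
m=(c[...,0]>100)&(c[...,1]<70)&(c[...,2]<70)&(C[...,2]>140)
n,l,st,ce=cv2.connectedComponentsWithStats(m.astype(np.uint8))
for i in range(1,n):
    if st[i,4]>30:
        p=C[l==i]; print(st[i],np.median(p,0).round(1),p.min(0).round(1),p.max(0).round(1)); 
        q=p[p[:,2]>p[:,2].max()-5]; print(cv2.minAreaRect(q[:,:2].astype(np.float32)))
print(r.get_state()['tcp_pos'],w['origin'])
E
```

```text
clock: 9.07
tcp_pos: [410.2, 98.6, 212.5]
tool_rot: [-0.001, 0.002, 1.0, -0.0]
force: [-0.3, 0.5, 0.5]
finger_gap: 16.8
gripper_force: 0.0
clock: 9.7
tcp_pos: [413.8, 214.3, 212.4]
tool_rot: [-0.001, 0.085, 0.996, -0.0]
force: [0.4, -0.2, -0.4]
finger_gap: 85.5
gripper_force: 0.0
tip [[590.9 -52.6  80. ]] [[592.1 -51.4  80. ]]
pad [513.8 -54.1  67.7]
[266 245  12  19 202] [409.  189.  159.1] [403.8 185.  155.9] [415.1 192.5 161.5]
((409.13873291015625, 188.86703491210938), (6.557057857513428, 11.185616493225098), 79.76856994628906)
[353 245  11  19 198] [417.2 237.7 159.2] [412.  234.2 155.7] [423.5 241.5 160.8]
((417.7098388671875, 237.8232879638672), (6.030909538269043, 11.25796127319336), 81.66553497314453)
[413.50215421 213.26083524 212.55004411] [344.13514969 225.07077043 372.42643421]
```

View pics/w3.png

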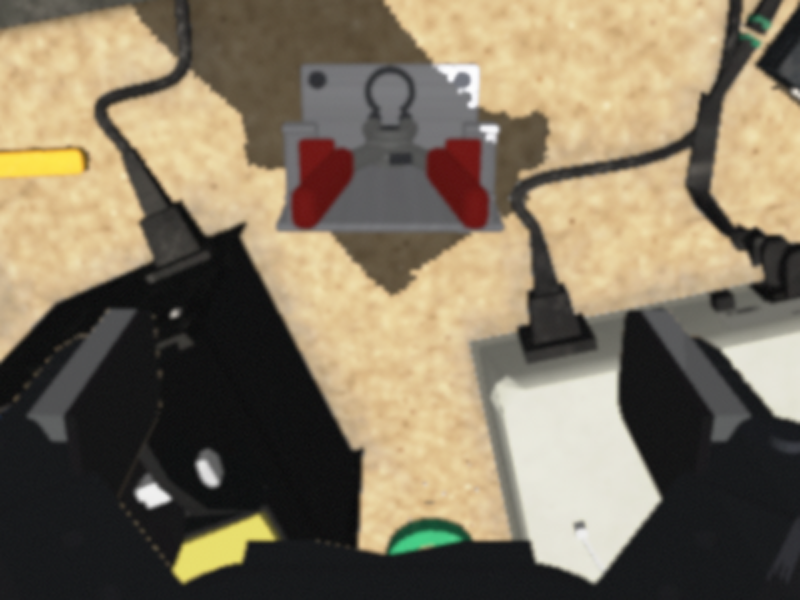

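w3 shows the red pliers centred ahead, handles at (320,180) and (458,180), fingers open and aligned. Descending to grip them.

```bash
python3 -m handwheel '[{"grip":1,"x":0,"y":0.03,"z":1,"wx":0,"wy":0,"wz":0},{"grip":1,"x":0,"y":0,"z":1,"wx":0,"wy":0,"wz":0},{"grip":1,"x":0,"y":0,"z":1,"wx":0,"wy":0,"wz":0},{"grip":1,"x":0,"y":0,"z":0.6,"wx":0,"wy":0,"wz":0},{"grip":1,"x":0,"y":0,"z":0,"wx":0,"wy":0,"wz":0}]' && python3 -m handwheel '[{"grip":-1,"x":0,"y":0,"z":0,"wx":0,"wy":0,"wz":0},{"grip":-1,"x":0,"y":0,"z":0,"wx":0,"wy":0,"wz":0},{"grip":-1,"x":0,"y":0,"z":0,"wx":0,"wy":0,"wz":0},{"grip":-1,"x":0,"y":0,"z":0,"wx":0,"wy":0,"wz":0},{"grip":-1,"x":0,"y":0,"z":0,"wx":0,"wy":0,"wz":0}]' && python3 -m handwheel '[{"grip":-1,"x":0,"y":0,"z":0,"wx":0,"wy":0,"wz":0},{"grip":-1,"x":0,"y":0,"z":0,"wx":0,"wy":0,"wz":0}]'
```

```text
clock: 10.38
tcp_pos: [412.2, 212.0, 104.2]
tool_rot: [-0.002, 0.087, 0.996, -0.001]
force: [0.8, 0.3, -0.6]
finger_gap: 85.5
gripper_force: 0.0
clock: 11.0
tcp_pos: [416.2, 215.4, 108.6]
tool_rot: [0.003, 0.087, 0.996, 0.002]
force: [-1.0, 0.3, 7.9]
finger_gap: 28.7
gripper_force: 62.8
clock: 11.25
tcp_pos: [416.2, 215.3, 108.6]
tool_rot: [0.003, 0.087, 0.996, 0.002]
force: [-0.4, -0.2, 8.6]
finger_gap: 29.0
gripper_force: 62.8
```

```bash
python3 - <<'E'
from h import *
s=load('wrist'); C=cloud(s)
for u,v in [(125,318),(110,330),(645,318),(665,335),(630,330),(60,420),(715,420)]:
    x,y=120+u//2,150+v//2; print((u,v),C[y,x].round(1))
w=snap('wrist'); save(w,'w4.png',(170,170,470,395),2.6); print(w['origin'],r.get_state()['qpos'].round(3))
E
```

```text
(125, 318) [395.4 170.2 250.8]
(110, 330) [395.7 168.9 254.4]
(645, 318) [410.3 258.  250.9]
(665, 335) [410.7 259.5 256.6]
(630, 330) [414.  256.3 247.5]
(60, 420) [396.4 170.6 280.3]
(715, 420) [410.5 258.1 281.4]
[345.43244755 225.60043331 268.12650347] [ 0.477  0.234 -0.467  0.863  0.001  0.651]
```

View pics/w4.png

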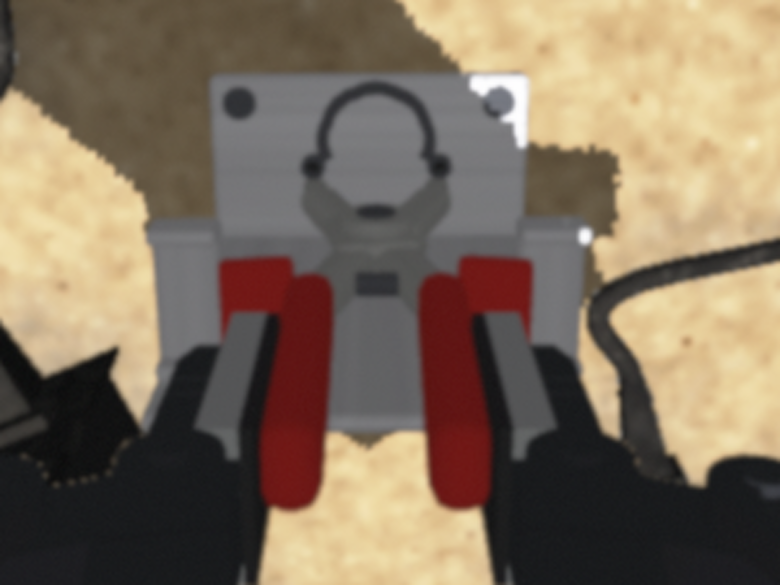

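w4 shows the handles squeezed parallel between the pads, (300,390) and (455,390), with the ring open at (376,135). Now lifting.

```bash
python3 -m handwheel '[{"grip":-1,"x":0,"y":0,"z":-0.2,"wx":0,"wy":0,"wz":0},{"grip":-1,"x":0,"y":0,"z":-0.4,"wx":0,"wy":0,"wz":0},{"grip":-1,"x":0,"y":0,"z":-0.6,"wx":0,"wy":0,"wz":0},{"grip":-1,"x":0,"y":0,"z":-0.6,"wx":0,"wy":0,"wz":0},{"grip":-1,"x":0,"y":0,"z":-0.6,"wx":0,"wy":0,"wz":0}]' && python3 -m handwheel '[{"grip":-1,"x":0,"y":0,"z":-0.6,"wx":0,"wy":0,"wz":0},{"grip":-1,"x":0,"y":0,"z":-0.5,"wx":0,"wy":0,"wz":0},{"grip":-1,"x":0,"y":0,"z":0,"wx":0,"wy":0,"wz":0},{"grip":-1,"x":0,"y":0,"z":0,"wx":0,"wy":0,"wz":0}]'
python3 - <<'E'
from h import *
w=snap('wrist'); C=cloud(w); c=np.array(w['color']).astype(int); st=r.get_state()
T=st['tcp_pos']; print(T,st['tool_rot'],w['origin'],w['rotation'])
psi=-2*np.arctan2(st['tool_rot'][1],st['tool_rot'][2]); R=np.array([[np.cos(psi),np.sin(psi)],[-np.sin(psi),np.cos(psi)]]); print('psi',psi)
L=C.copy(); L[...,:2]=(C[...,:2]-T[:2])@R.T; L[...,2]-=T[2]  # pliers-like frame rel TCP
np.save('/tmp/L.npy',L)
m=(c[...,0]>80)&(c[...,1]<60)&(c[...,2]<60)&(abs(L[...,0])<60)&(abs(L[...,1])<60)
p=L[m]; print('red z',np.percentile(p[:,2],[0,1,50,99,100]).round(1))
for z in np.arange(-10,65,6.):
    for sgn in(1,-1):
        q=p[(abs(p[:,2]-z)<3)&(p[:,1]*sgn>0)]
        if len(q)>5: print(z,sgn,len(q),np.percentile(q[:,0],[5,50,95]).round(1),np.percentile(q[:,1],[5,50,95]).round(1))
# ring: dark pixels around level z ~ -80
g=(c.max(2)<75)&(L[...,2]<-50)&(L[...,2]>-110)&(abs(L[...,0]+5)<30)&(abs(L[...,1])<25)
q=L[g]; print('ring',len(q),np.median(q,0).round(1) if len(q) else '',q.min(0).round(1),q.max(0).round(1))
vv,uu=np.nonzero(g); print('px',uu.min(),uu.max(),vv.min(),vv.max())
E
```

```text
clock: 11.92
tcp_pos: [413.4, 213.6, 179.0]
tool_rot: [-0.0, 0.087, 0.996, -0.0]
force: [0.2, 0.3, -1.7]
finger_gap: 28.9
gripper_force: 62.8
clock: 12.42
tcp_pos: [413.3, 213.5, 210.6]
tool_rot: [-0.0, 0.087, 0.996, -0.0]
force: [-0.8, -0.5, -1.7]
finger_gap: 28.9
gripper_force: 62.8
[413.11212094 213.4278321  210.29325775] [-5.66229891e-04  8.72832573e-02  9.96183299e-01 -3.83487094e-04] [343.48580037 224.46108157 370.51108384] [0.10775437 0.75789477 0.63707987 0.09007638]
psi -0.1747889709077677
red z [-4.9 -3.2 31.3 50.1 89.1]
-4.0 1 438 [-9.6 -5.6 -0.9] [13.2 17.9 24.2]
-4.0 -1 414 [-9.1 -5.  -0.6] [-27.  -20.8 -16.3]
2.0 1 199 [-8.9 -6.6 -1.4] [ 6.6 16.9 24.3]
2.0 -1 203 [-8.8 -6.6 -1. ] [-26.6 -20.5  -9. ]
8.0 1 100 [-7.4 -6.7 -4.8] [ 6.4  9.8 13.2]
8.0 -1 104 [-7.4 -6.8 -4.7] [-15.6 -11.9  -8.8]
14.0 1 117 [-7.4 -6.7 -4.9] [ 6.1  9.1 12.9]
14.0 -1 112 [-7.3 -6.7 -5. ] [-15.2 -12.1  -8.6]
20.0 1 122 [-7.5 -6.7 -5.4] [ 6.2  9.3 12.8]
20.0 -1 129 [-7.3 -6.6 -4.9] [-15.2 -11.4  -8.6]
26.0 1 139 [-7.3 -6.6 -5.3] [ 6.1  9.2 12.5]
26.0 -1 137 [-7.2 -6.5 -4.8] [-15.1 -11.7  -8.5]
32.0 1 155 [-7.3 -6.5 -4.7] [ 6.   9.1 12.6]
32.0 -1 160 [-7.1 -6.4 -4.8] [-14.9 -11.5  -8.4]
38.0 1 185 [-7.2 -6.5 -4.8] [ 5.9  9.  12.5]
38.0 -1 185 [-7.1 -6.4 -4.5] [-14.9 -11.4  -8.4]
44.0 1 241 [-7.  -6.2 -4.2] [ 5.8  8.9 12.5]
44.0 -1 253 [-6.9 -6.  -3.3] [-14.9 -11.2  -8.2]
50.0 1 628 [-6.  -1.8  3.3] [ 6.3  9.4 12.5]
50.0 -1 651 [-5.7 -1.3  4.2] [-15.  -11.8  -8.7]
ring 375 [-12.5  -1.3 -84.4] [-24.7 -19.5 -86.7] [ -1.4  16.8 -72.6]
px 286 342 202 238
```

Pliers are upright and centred. The ring centre sits at (-9, ~0, -84.5) from the TCP in the tool's level frame. Now to the press.

```bash
python3 -m handwheel '[{"grip":-1,"x":0,"y":0,"z":-0.4,"wx":0,"wy":0,"wz":-0.1},{"grip":-1,"x":0.2,"y":0,"z":-0.4,"wx":0,"wy":0,"wz":-0.07},{"grip":-1,"x":0.1,"y":-0.5,"z":0,"wx":0,"wy":0,"wz":0},{"grip":-1,"x":0,"y":-0.9,"z":0,"wx":0,"wy":0,"wz":0},{"grip":-1,"x":0,"y":-0.9,"z":0,"wx":0,"wy":0,"wz":0}]' && python3 -m handwheel '[{"grip":-1,"x":0,"y":-0.9,"z":0,"wx":0,"wy":0,"wz":0},{"grip":-1,"x":0,"y":-0.9,"z":0,"wx":0,"wy":0,"wz":0},{"grip":-1,"x":0,"y":-0.9,"z":0,"wx":0,"wy":0,"wz":0},{"grip":-1,"x":0,"y":-0.9,"z":0,"wx":0,"wy":0,"wz":0},{"grip":-1,"x":0,"y":-0.9,"z":0,"wx":0,"wy":0,"wz":0}]' && python3 -m handwheel '[{"grip":-1,"x":0,"y":-0.9,"z":0,"wx":0,"wy":0,"wz":0},{"grip":-1,"x":0,"y":-0.9,"z":0,"wx":0,"wy":0,"wz":0},{"grip":-1,"x":-0.5,"y":-0.3,"z":0,"wx":0,"wy":0,"wz":0},{"grip":-1,"x":-0.8,"y":0,"z":0,"wx":0,"wy":0,"wz":0},{"grip":-1,"x":-0.9,"y":0,"z":0,"wx":0,"wy":0,"wz":0}]' && python3 -m handwheel '[{"grip":-1,"x":-0.9,"y":0,"z":0,"wx":0,"wy":0,"wz":0},{"grip":-1,"x":-0.9,"y":0,"z":0,"wx":0,"wy":0,"wz":0},{"grip":-1,"x":-0.6,"y":0,"z":0,"wx":0,"wy":0,"wz":0},{"grip":-1,"x":0,"y":0,"z":0,"wx":0,"wy":0,"wz":0},{"grip":-1,"x":0,"y":0,"z":0,"wx":0,"wy":0,"wz":0}]'
python3 - <<'E'
from h import *
st=r.get_state();T=st['tcp_pos'];print(T,st['tool_rot'],st['force'])
w=snap('wrist');s=snap('scene');t=snap('top'); C=cloud(w)
X=C.reshape(-1,3);n=(abs(X[:,0]-591)<25)&(abs(X[:,1]+53)<25)&(X[:,2]>50)&(X[:,2]<84)
v,u=np.nonzero(n.reshape(480,640)); print('press px',u.min(),u.max(),v.min(),v.max())
for z in(62,66,70,74,78,82):
    q=X[n&(abs(X[:,2]-z)<2)]; print(z,len(q),q.min(0).round(1) if len(q) else'',q.max(0).round(1) if len(q) else '')
print('pred ring px',proj(w,[T+[-9,-1.2,-84.5]]).round(1),'tip px',proj(w,[(591.5,-52.5,80)]).round(1))
im=w['color'][...,::-1]; cv2.imwrite('pics/w5.png',cv2.resize(im[130:330,200:440],None,fx=3,fy=3,interpolation=cv2.INTER_CUBIC))
E
```

```text
clock: 13.1
tcp_pos: [403.4, 143.5, 233.8]
tool_rot: [-0.001, 0.003, 1.0, -0.001]
force: [0.4, -0.5, -0.9]
finger_gap: 28.4
gripper_force: 62.8
clock: 13.72
tcp_pos: [402.4, 8.5, 233.9]
tool_rot: [-0.001, 0.003, 1.0, -0.0]
force: [0.4, -0.5, -0.6]
finger_gap: 28.7
gripper_force: 62.8
clock: 14.35
tcp_pos: [470.2, -53.3, 234.3]
tool_rot: [-0.0, 0.003, 1.0, 0.0]
force: [-0.0, -0.2, -0.6]
finger_gap: 28.5
gripper_force: 62.8
clock: 14.98
tcp_pos: [540.5, -53.3, 234.3]
tool_rot: [-0.001, 0.002, 1.0, 0.0]
force: [0.2, 0.2, -1.0]
finger_gap: 28.7
gripper_force: 62.8
[540.52009859 -53.30429445 234.26793324] [-9.21459902e-04  2.47400065e-03  9.99996509e-01  1.11881920e-04] [ 0.16941094  0.18874411 -0.98098445]
press px 289 343 237 289
62 158 [566.8 -75.7  60.1] [597.3 -31.3  63.5]
66 0  
70 0  
74 0  
78 3 [600.6 -54.   77.2] [601.2 -52.2  78.5]
82 0  
pred ring px [[314.2 226.7]] tip px [[316.7 274.8]]
```

```bash
cat >> h.py <<'E'
def rect(s,x0,x1,y0,y1,z,step=0.5):
    xs=np.arange(x0,x1,step); ys=np.arange(y0,y1,step)
    g=np.array([(x,y,z) for x in xs for y in ys]); p=proj(s,g).astype(np.float32).reshape(len(xs),len(ys),2)
    return cv2.remap(np.array(s['color']),p[...,0],p[...,1],cv2.INTER_LINEAR)
def ascii(im,st=2):
    g=cv2.cvtColor(im,cv2.COLOR_RGB2GRAY)[::st,::st].astype(int)
    for row in g: print(''.join(' .:-=+*#%@'[min(9,v*10//256)] for v in row))
E
python3 - <<'E'
from h import *
w=load('wrist'); im=rect(w,570,615,-80,-25,80); print('z=80: rows x570..615 1mm, cols y -80..-25')
ascii(im); 
s=load('scene'); print('scene'); ascii(rect(s,570,615,-80,-25,80))
E
```

```text
z=80: rows x570..615 1mm, cols y -80..-25
.::----------------::.........::-----------------::....
.::----------------::.........:::-----------------:....
.::----------------:::::::::::::---------------==-::...
.:--------------------:::::::------------------===-:...
.:-==------------------------------------------===-::..
::-===-----------------------------------------====-:..
:-====-----------------------------------------==+=-:..
:-=++=-----------------------------------------==+=-:..
:-=====----------------------------------------====-:..
:-=====----------------------------------------====-::.
:-=====----------------------------------------==+==-:.
:==++==----------------------------------------=+++=-:.
:-=++==----------------------------------------=====-:.
:-=====----------------------------------------====-::.
:-=====----------------------------------------=====-::
:==++==----------------------------------------==+==-::
:-=====----------------------------------------=====-::
:-====-----------------------------------------====-::.
:-====-----------------------------------------===
[... 3287 characters left out ...]
%%%%#*+==++***++==-===++**#%
@@@@@%%%%%%%%%%%%%%%%%%%%%%%@@%##*+++*###**===-===+++*#
@@@@@%%%%%%%%%%%%%%%%%%%%%%@@@%%#**++*#%%%*+==-=====++*
@@@@@%%%%%%%%%%%%%%%%%%%%%%@@@@%##***#%@%%#+==--=====++
@@@@@%%%%%%%%%%%%%%%%%%%%%%@@@@%%#**##%@@%#*+=--======+
@@@@@@%%%%%%%%%%%%%%%%%%%%%@@@@%%##*#%%@@%#+==---======
@@@@@@%%%%%%%%%%%%%%%%%%%%%%%%@%%%###%%@@%#+==----=--==
@@@@@@%%%%%%%%%%%%%%%%%%%%%%%%%%%%###%%@@%#+=--------==
@@@@@%%%%%%%%%%%%%%%%%%%%%%%%%%%%%###%%@@%#+=---------=
@@@@@%%%%%%%%%%%%%%%%%%%%%%%%%%%%####%%@@%#+=-::------=
@@@@%%%%%%%%%%%%%%%%%%%%%%%########*#%%%@%#+=-:::----==
@@@@%%%%%##%####%%%%%%%%##########**#%%@@%#*=-:::---===
@@@@%%%#############%%###########**##%%@@%%*+--::---===
```

```bash
python3 -m handwheel '[{"grip":-1,"x":-0.7,"y":0,"z":0,"wx":0,"wy":0,"wz":0},{"grip":-1,"x":-0.7,"y":0,"z":0,"wx":0,"wy":0,"wz":0},{"grip":-1,"x":-0.6,"y":0,"z":0,"wx":0,"wy":0,"wz":0},{"grip":-1,"x":0,"y":0,"z":0,"wx":0,"wy":0,"wz":0},{"grip":-1,"x":0,"y":0,"z":0,"wx":0,"wy":0,"wz":0}]'
python3 - <<'E'
from h import *
T=r.get_state()['tcp_pos'];print(T)
w=snap('wrist'); print(w['origin']); print('spindle plane: x570.., y-80..'); ascii(rect(w,570,615,-80,-25,80))
print('ring plane x TCP-35..TCP+10, y TCP-20..+20'); ascii(rect(w,T[0]-35,T[0]+10,T[1]-22,T[1]+20,T[2]-84.5))
E
```

```text
clock: 15.75
tcp_pos: [600.3, -53.7, 235.0]
tool_rot: [-0.0, 0.002, 1.0, 0.0]
force: [-0.7, 0.2, -2.8]
finger_gap: 28.9
gripper_force: 62.8
[600.28929426 -53.7361282  234.96117563]
[529.47775421 -54.8803586  394.93511736]
spindle plane: x570.., y-80..
....:-----===+++++++++++++++++++++++++++==-----::.....:
....:-----==+++++++++++++++++++++++++++++==----::.....:
....:-----==+++++++++++++++++++++++++++++==----::.....:
....:-----==+++++++++++++++++++++++++++++==----::.....:
...::-----==+++++++++++++++++++++++++++++==-----::.....
..::------==+++++++++++++++++++++++++++++==------::....
..:-==----=++++++++++=+++++++++++++++++++==----==-:...:
..:-==----=++++++++++++++++++++++++++++++==----==-:...:
.::-------=++++++++++++++++++++++++++++++==-------::..:
.:--------=++++++++++++++++++++++++++++++==-----=--:..:
::====----=++++++++++++++++++++++++++++++==----====-:.:
:-=+==----==++++++++++++++=++++++++++++++==----====-:.:
:-=====---==++++++++++=========++++++++++==----===--:..
:--===----==+++++++++==-------==+++++++++==----===--:..
:-=====---==++++++++==---------==++++++++==----====-::.
-==+===-
[... 2949 characters left out ...]
:....::::...
.......::::...::::-::--::-::::............
........:-:......::::::::::...............
........:-:...............................
.......:--:.......................:.......
......::--:......................:::::....
...::::---:......................::::::...
...:------:.....................::----::..
..::------::...................:::-----:..
..:-------::..................::-------:..
..:--------:::...............::--------:..
..:---------::::::::::::::::::----------:.
.::----------::::::::::::::::-----------:.
.::-------------::::::::::--------------:.
..:-------------::.......:--------------::
..::------------::.......:---------------:
...:------------::::::::::--------------:.
```

The rectified patches put the spindle at about (592,-54) and the ring at about (590.3,-55.1), both in the wrist frame. I'll correct by (+1.7,+1.1), descend to about 10 mm above the spindle, and re-check.

```bash
python3 -m handwheel '[{"grip":-1,"x":-0.057,"y":0.037,"z":0.5,"wx":0,"wy":0,"wz":0},{"grip":-1,"x":0,"y":0,"z":0.6,"wx":0,"wy":0,"wz":0},{"grip":-1,"x":0,"y":0,"z":0.5,"wx":0,"wy":0,"wz":0},{"grip":-1,"x":0,"y":0,"z":0.4,"wx":0,"wy":0,"wz":0},{"grip":-1,"x":0,"y":0,"z":0,"wx":0,"wy":0,"wz":0}]'
python3 - <<'E'
from h import *
T=r.get_state()['tcp_pos'];print(T)
w=snap('wrist'); print('z80: x575..610, y-75..-35, .5mm'); ascii(rect(w,575,612,-78,-32,80,.5),1)
print('ring plane x575..'); ascii(rect(w,575,608,-75,-32,T[2]-84.5,.5),1)
E
```

```text
clock: 16.42
tcp_pos: [602.1, -52.6, 173.6]
tool_rot: [-0.001, 0.002, 1.0, 0.0]
force: [0.3, 0.1, -0.9]
finger_gap: 29.0
gripper_force: 62.8
[602.07547405 -52.55659517 173.56784388]
z80: x575..610, y-75..-35, .5mm
.::--===---------==+++++++++++++++++++++=================+++++++++++++++++++++===--------===
.::-====---------==++++++++++++++++++========++++++++=======++++++++++++++++++===--------===
.:-======--------==++++++++++++++++=====+++++++++++++++++=====++++++++++++++++===--------===
.:-======--------==+++++++++++++++====+++++++++++++++++++++=====++++++++++++++===--------===
.:--====---------==++++++++++++++==++++++++++++===++++++++++++===+++++++++++++===---------==
::--====---------==+++++++++++++=+++++++++=============++++++++==+++++++++++++===-----------
::---------------==+++++++++++==++++++++====---------=====++++++==++++++++++++===-----------
:--===-----------==+++++++++++=++++++====----::::::::----====+++++++++++++++++===----------=
--=====----------==++++++++++==+++=====--:::::::::::::::----===++++==+++++++++===---------==
-=======---------==+++++++++========---::::::::::
[... 11055 characters left out ...]
-::.
:::--------------------===++++++++++++++++++++++++++++++++++===--------------------::.
:::---------------------===++++++++++++++++++++++++++++++++===---------------------::.
:::----------------------========++++++++++++++++++++========----------------------::.
:::----------------------=========+++====++++====+++==--====-----------------------::.
:::------------------------=----==+===============++==----=------------------------::.
.::---------------------------:--====----====---=====--:---------------------------::.
.::--------------------------::--===-------------====--:---------------------------::.
.::--------------------------::------:::::--::::---=---:---------------------------::.
```

Spindle centre is at (592.75,-54) and the ring's opening about (591.2,-53.9), so I shift x by +1.2 and descend gently.

```bash
python3 -m handwheel '[{"grip":-1,"x":-0.04,"y":0,"z":0,"wx":0,"wy":0,"wz":0},{"grip":-1,"x":0,"y":0,"z":0.12,"wx":0,"wy":0,"wz":0},{"grip":-1,"x":0,"y":0,"z":0.12,"wx":0,"wy":0,"wz":0},{"grip":-1,"x":0,"y":0,"z":0.12,"wx":0,"wy":0,"wz":0},{"grip":-1,"x":0,"y":0,"z":0,"wx":0,"wy":0,"wz":0}]' && python3 -m handwheel '[{"grip":-1,"x":0,"y":0,"z":0.1,"wx":0,"wy":0,"wz":0},{"grip":-1,"x":0,"y":0,"z":0.1,"wx":0,"wy":0,"wz":0},{"grip":-1,"x":0,"y":0,"z":0.1,"wx":0,"wy":0,"wz":0},{"grip":-1,"x":0,"y":0,"z":0,"wx":0,"wy":0,"wz":0}]'
```

```text
clock: 17.1
tcp_pos: [603.9, -52.6, 163.6]
tool_rot: [-0.0, 0.002, 1.0, 0.0]
force: [-0.1, -0.4, -1.4]
finger_gap: 28.8
gripper_force: 62.8
clock: 17.6
tcp_pos: [604.0, -52.6, 154.7]
tool_rot: [-0.0, 0.002, 1.0, 0.0]
force: [0.4, 0.6, -1.6]
finger_gap: 28.7
gripper_force: 62.8
```

```bash
python3 -m handwheel '[{"grip":-1,"x":0.025,"y":0,"z":0.07,"wx":0,"wy":0,"wz":0},{"grip":-1,"x":0,"y":0,"z":0.04,"wx":0,"wy":0,"wz":0},{"grip":-1,"x":0,"y":0,"z":0,"wx":0,"wy":0,"wz":0}]' && python3 -m handwheel '[{"grip":-1,"x":0,"y":0,"z":0.04,"wx":0,"wy":0,"wz":0},{"grip":-1,"x":0,"y":0,"z":0,"wx":0,"wy":0,"wz":0}]'
```

```text
clock: 17.98
tcp_pos: [603.4, -52.6, 151.7]
tool_rot: [-0.0, 0.002, 1.0, -0.0]
force: [0.1, 0.3, -1.8]
finger_gap: 29.1
gripper_force: 62.8
clock: 18.23
tcp_pos: [603.7, -52.6, 151.0]
tool_rot: [0.0, 0.002, 1.0, -0.0]
force: [0.3, -0.3, 0.1]
finger_gap: 28.6
gripper_force: 63.0
```

```bash
python3 -m handwheel '[{"grip":-1,"x":0,"y":0,"z":0.03,"wx":0,"wy":0,"wz":0},{"grip":-1,"x":0,"y":0,"z":0,"wx":0,"wy":0,"wz":0},{"grip":-1,"x":0,"y":0,"z":0,"wx":0,"wy":0,"wz":0}]'
python3 - <<'E'
from h import *
st=r.get_state();T=st['tcp_pos'];print(T,st['force'],st['dq'].round(4))
w=snap('wrist'); C=cloud(w); c=np.array(w['color']).astype(int)
L=C-T
m=(c[...,0]>80)&(c[...,1]<60)&(c[...,2]<60)&(abs(L[...,0])<40)&(abs(L[...,1])<40)
p=L[m]
for z in (10,22,34,44):
    q=p[abs(p[:,2]-z)<4]; print(z,np.percentile(q[:,0],[5,50]).round(2),[np.median(q[q[:,1]*k>0,1]).round(1) for k in(1,-1)])
q=p[(p[:,2]>45)]; print('top z',np.percentile(q[:,2],[50,90]).round(1))
print('x578..606 y-70..-38 at ring z 66'); ascii(rect(w,576,606,-72,-36,66,.5),1)
P=cloud(snap('top')); s=cloud(snap('scene')); X=np.r_[s.reshape(-1,3),C.reshape(-1,3)]
n=(abs(X[:,0]-518)<12)&(abs(X[:,1]+53)<15)&(X[:,2]>50)&(X[:,2]<110); print('pad z',n.sum(),np.median(X[n],0).round(1))
E
```

```text
clock: 18.6
tcp_pos: [604.0, -52.7, 150.7]
tool_rot: [0.001, 0.002, 1.0, -0.0]
force: [-1.4, 0.1, 6.1]
finger_gap: 28.9
gripper_force: 63.5
[604.00576172 -52.67259364 150.67940737] [-1.39568609  0.08961303  6.09599672] [0.0006 0.0002 0.002  0.0013 0.0002 0.0002]
10 [-7.85 -7.13] [np.float64(9.2), np.float64(-11.9)]
22 [-7.88 -7.08] [np.float64(9.1), np.float64(-11.6)]
34 [-7.56 -6.85] [np.float64(8.9), np.float64(-11.5)]
44 [-7.34 -6.13] [np.float64(8.6), np.float64(-11.4)]
top z [48.3 49.3]
x578..606 y-70..-38 at ring z 66
---===+++++++++++++++++++++++++++++++++++++++++++++++++++++++++++++===--
---===++++++++++++++++++++++++++==========+++++++++++++++++++++++++===--
---===++++++++++++++++++++++=================++++++++++++++++++++++===--
---===+++++++++++++++++++=======================+++++++++++++++++++===--
---===+++++++++++++++++========-----------========+++++++++++++++++===--
---===+++++++++++++++=======------::::::------======+++++++++++++++===--
----==++++++++++++++======----::::::::::::::----=====++++++++++++++===--
----==+++++++++++++====-----::::::::::::::::::----=====++++
[... 3140 characters left out ...]
+=-::......:
::.....::-==+++++++++===-------------------------===+++++++++==-::....::
::::::::--==++++++++++===-----------------------===++++++++++==--:::::::
--::::::--==+++++++++++===---------------------===+++++++++++==--::::::-
---::::---==++++++++++++===-------------------===++++++++++++==---::::--
-----------==++++++++++++===----------------====++++++++++++===---------
-----------==+++++++++++++=======-------=======+++++++++++++==----------
------------==+++++++++++++==================++++++++++++++==-----------
------------====+++++++++++++++===========+++++++++++++++====-----------
-------------====++++++++++++++++++===++++++++++++++++++===-------------
pad z 2258 [517.6 -53.2  66.6]
```

```bash
python3 -c "
from cell import r
print(r.hand_in())"
```

```text
the job is handed in; nothing more can be done
None
```

I handed the job in with the pedal latched down and the spread ring resting on the gear hub around the spindle, level with the groove; the pliers are upright and still squeezed in the gripper, but the hand-in call returned no verdict.

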